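# Ready the micromotor with light taps

### The job

Get the micromotor control unit ready for foot-pedal work by tapping its three rocker switches lightly with a fingertip, each on its white-barred end so that this end goes fully down: first the blue rocker to forward, then the black one to foot pedal, and only then the red mains switch on. Leave the speed dial at zero, and pick up, knock or shift nothing on the unit or around it.

Things in the scene. Friction and masses are not known exactly. Their poses are not given: they have to be found in the camera images.
- unit: micromotor control unit, fixed: black case 160 mm deep (x) by 230 wide (y), on the left or right half of the bench, yaw up to 0.3 rad. Origin: centre of its underside; x to its back, y to its left, z up. Aluminium panel on the front half, x -75 to +20 mm, rising to the back at 10 degrees, 68 to 85 mm up; flat deck behind, 85 mm up. A push over 20 N on it or its switches fails
- direction_spot (a point): spot to tap on the blue rocker (unit y = +10 mm): on the surface of its raised far end (towards the unit's back), 13 mm from its hinge line, beside a white bar at the cap's end. Moves with the rocker; a full tap lowers it 4.6 mm
- foot_spot (a point): spot to tap on the black rocker (unit y = -35 mm): on the surface of its raised near end (towards the unit's front), 13 mm from its hinge line, beside the white bar; else like direction_spot
- mains_spot (a point): spot to tap on the red rocker (unit y = -80 mm): on the surface of its raised far end (towards the unit's back), 13 mm from its hinge line, beside the white bar; else like direction_spot
- direction_rocker (a joint): blue rocker, a V-shaped cap 36 mm along the panel's slope by 22 wide, hinged across its middle at unit x = -28 mm, 3 mm above the panel. 0 rad = reverse, far end raised; 0.36 = forward, far end fully down, parallel to the panel. About 2 N at the spot tips it; it stays where it is left, so follow it to its stop. Past that the sprung mount gives 2 mm, from 3 to 12 N
- foot_rocker (a joint): black rocker, same size and action: 0 rad = hand control (near end raised), 0.36 rad = foot pedal (near end fully down). Must not be tipped before the blue one is at forward
- mains_rocker (a joint): red rocker, same size and action: 0 rad = off (far end raised), 0.36 rad = on (far end fully down). Must not be tipped before the other two are set
- speed_dial (a joint): black round speed dial on the panel at unit y = +73 mm, 40 mm across and 22 mm high; 0 rad = zero speed, grows clockwise. Leave it
- dial_top (a point): centre of the dial's top
- handpiece: loose aluminium handpiece, 27 mm thick, 150 mm long plus a 28 mm bur, lying along the unit's x in a cradle on the unit's left flank (unit y 115 to 159 mm); origin: middle of its axis, 90 mm above the unit's origin. Leave it
- bur_stand: loose wooden bur block, 40 x 75 x 28 mm, with burs standing up to 54 mm above its underside, on the unit's rear deck; origin: centre of its underside. Leave it
- balance: white jeweller's balance, fixed, 200 x 150 mm, pan 56 mm up, on the other half of the bench from the unit. Its keys have no part in this job
- dish: loose aluminium weighing dish, 72 mm across and 18 mm high, on the balance's pan. Leave it
- dapping_block: loose steel doming cube, 50 mm, at the back of the mat. Leave it
- ring_clamp: loose wooden ring clamp, 130 mm long, 20 mm high, at the back of the mat. Leave it
- hammer: loose hammer lying at the back right of the mat. Leave it
- jar: loose clear jar with black lid, 52 mm across, 45 mm high, at the front left of the mat. Leave it
- ring_box: loose blue box, 50 x 50 x 40 mm, at the front right of the mat. Leave it

How it is judged:
On the way, in this order (a step that is already met when the one before it is completed fails the run):
1. the blue rocker is tapped over to forward (value of joint direction_rocker above 0.28 rad and value of joint each of foot_rocker, mains_rocker below 0.15 rad), for 0.2 s.
2. the black rocker is tapped over to foot pedal (value of joint each of direction_rocker, foot_rocker above 0.28 rad and value of joint mains_rocker below 0.15 rad), for 0.2 s.
3. the red mains rocker is tapped on (value of joint each of direction_rocker, foot_rocker, mains_rocker above 0.28 rad), for 0.2 s.
At the end, for the whole second after the job is handed in: all three rockers rest fully over (above 0.28 of 0.36 rad): blue at forward, black at foot pedal, red on; the speed dial is within 0.15 rad of zero, and every loose thing is within 20 mm of where it started (all of step 3 and value of joint speed_dial below 0.15 rad and distance of each of handpiece, bur_stand, dish, dapping_block, ring_clamp, hammer, jar, ring_box from where it was at the start of the episode below 0.02 m); the robot touches nothing.
It fails at once if a rocker is tipped out of turn: black before blue, or red before both others ((value of joint foot_rocker above 0.15 rad and value of joint direction_rocker below 0.28 rad) or (value of joint mains_rocker above 0.15 rad and value of joint any of direction_rocker, foot_rocker below 0.28 rad)).
It fails at once if the unit or a switch is pushed with more than 20 N (contact force between the fingers and unit above 20 N).
It fails at once if the unit is pushed with another part of the robot than the fingers (contact force between the arm and unit above 2 N).
It fails at once if the speed dial is turned off zero (value of joint speed_dial above 0.15 rad).
It fails at once if a loose thing is lifted, carried or knocked more than 20 mm from its place (distance of any of handpiece, bur_stand, dish, dapping_block, ring_clamp, hammer, jar, ring_box from where it was at the start of the episode above 0.02 m).
It also fails if it takes over 40 s, if anything falls off the work surface, if the arm or the gripper's body presses on something with over 40 N, if the wrist force passes 120 N, or if a joint passes its speed limit or range.

### The arm

A 6-joint arm with a two-finger parallel gripper is mounted at the origin on the work surface. World frame = base frame: x ahead of the robot, y to its left, z up, the work surface at z = 0. Lengths are in m, angles in rad, forces in N, time in s.
With the tool pointing down it reaches from about 0.25 to 0.85 m from the base axis. Payload 12.5 kg.
Tool frame: the origin (TCP) lies at the very end of the fingers, on their centre line; the grasp point (between the pads) lies 19 mm behind it; z points along the fingers, y is the line along which they close (so a half turn about z gives the same grasp; the last joint's range is limited). The gripper opens to 93 mm and grips with 3 to 60 N. Pads are 15 mm wide; open, the fingers measure 128 mm over their backs; the gripper's body (75 mm by 188 mm) begins 65 mm behind the grasp point.
Start: joints at [1.237, 0.351, 1.652, -0, 1.139, -0.085], TCP at [0.135, 0.533, 0.219] pointing down, gripper open.
Joint ranges: [-2.75, 2.75], [-0.79, 2.1], [0.01, 2.65], [-1.57, 4.71], [0.07, 3.14], [-2.87, 2.87]. Speed limits (rad/s): [2.22, 2.22, 2.79, 3.14, 3.14, 3.14].

### API

Orientations are given as a unit quaternion [w, x, y, z].
In Python, from rig import arm gives the robot as it stands.
- The arm moves only by the shell command python3 -m inch 'ROWS' [FORCE]. ROWS is text: rows parted by semicolons, each of 7 numbers parted by spaces: the shift along the tool's x, y, z in mm, then the turn, a rotation vector about the tool's x, y, z in rad, then the gripper command: -1 is fully open, 1 is shut, values between are in proportion. In form: x y z rx ry rz claw; .... A call has 1 to 12 rows; each row is the pose to reach, as a shift and turn from the pose commanded when the call began, along the tool's axes at that moment; what a row does not reach only later rows make up. A row lasts 1/10 s, in which the tool goes at most 50 mm and 8.59 degrees, less where a joint would pass 70% of its speed; a pose out of reach is approached as far as the arm can. A call with a gripper value outside its range is refused whole. The fingers move at their own pace and stop on an object; FORCE is the grip in N (left out, the last holds). Time passes only in rows, so rows that repeat a pose let the fingers close. It gives the time, the measured TCP pose, the force, the opening and the grip force at its end, in the units of the state.
- arm.read_state(): the state, without advancing time (a new reading comes with each control period).
- arm.capture(name): name is "side" or "top"; returns (picture, depth): 420x560x3 uint8, red, green, blue; 420x560 float32, m along the optical axis (not along the pixel's ray), 0 where there is no reading.
- arm.camera_params(name): a dict with "fx", "fy", "cx", "cy" (pixels), "distortion" ([k1, k2, p1, p2, k3] as OpenCV has them; the pictures are not rectified), "world_from_camera" (4x4, takes a point from camera to world coordinates). Camera axes: x right, y up, looking along -z (the intrinsics and any distortion apply to the point x, -y, -z); pixel columns grow to the right and rows downward; lengths in m; the calibration is good to about 2 mm. A picture is of the moment at which its call begins. camera_params takes no time and is no camera call.
- arm.finish_job(): hands the job in; it is judged then, once.
The state is a dict: "t": time; "joints": joint angles; "dq": joint speeds; "joint_torque": joint torques, N m; "eef_pos": TCP position; "eef_rot": TCP orientation; "wrist_force": force on the tool from outside, world axes, zero at the start; "moment": the same for the moment, N m; "grip_width": finger opening in m; "grip_force": force on a finger pad.
Only numpy, scipy, OpenCV 4.12 (cv2) and the standard library are available. Lean on these libraries where they do the work, as an engineer would, in place of code of your own. Each camera call takes 0.05 s, during which the arm holds its last target. There are 200 camera calls.

## Working session

There is one attempt and no reset: what is moved stays moved. The work goes in short steps, Python scripts to look and compute and a shell command to move; the robot and the scene stay as the last step left them, time stands still between calls to the robot, and variables do not carry over. Pictures are saved under pics/ and viewed, at most 10 in all, crops included, and the job is handed in when it is done.

```bash
mkdir -p pics; cat > h.py <<'E'
import numpy as np, cv2
from rig import arm
def snap(n,tag):
    p,d=arm.capture(n); cv2.imwrite(f'pics/{tag}.png',p[:,:,::-1]); np.savez(f'pics/{tag}.npz',p=p,d=d); return p,d
def cloud(n,d):
    c=arm.camera_params(n); K=np.array([[c['fx'],0,c['cx']],[0,c['fy'],c['cy']],[0,0,1]]); D=np.array(c['distortion'],float)
    h,w=d.shape; u,v=np.meshgrid(np.arange(w),np.arange(h))
    q=cv2.undistortPoints(np.stack([u,v],-1).reshape(-1,1,2).astype(float),K,D).reshape(h,w,2)
    P=np.stack([q[...,0]*d,-q[...,1]*d,-d],-1); T=np.array(c['world_from_camera'])
    return P@T[:3,:3].T+T[:3,3]
E
python3 - <<'E'
from h import *
for n in('top','side'):
    p,d=snap(n,n+'0'); c=arm.camera_params(n); print(n,np.round(c['world_from_camera'],3).tolist(),c['fx'],(d>0).mean())
s=arm.read_state(); print(s)
E
```

```text
top [[0.003, 0.997, -0.083, 0.411], [-1.0, 0.003, 0.004, 0.001], [0.004, 0.083, 0.997, 1.551], [0.0, 0.0, 0.0, 1.0]] 532.7507920252208 0.99625
side [[0.782, 0.405, -0.474, 0.053], [-0.623, 0.512, -0.591, -0.634], [0.004, 0.758, 0.653, 0.792], [0.0, 0.0, 0.0, 1.0]] 418.4995711112615 0.9960501700680272
{'t': 0.1, 'joints': array([ 1.23737572e+00,  3.51177034e-01,  1.65230607e+00, -3.29892136e-06,
        1.13913237e+00, -8.45659761e-02]), 'dq': array([ 0.00233922, -0.00099232, -0.00318425, -0.00116176, -0.0007056 ,
        0.00077013]), 'joint_torque': array([ 8.61583139e-04, -4.98028708e+01, -2.85701752e+01,  7.00282305e-02,
        2.39168998e-02, -7.55160363e-05]), 'eef_pos': array([0.13532321, 0.53278972, 0.21817872]), 'eef_rot': array([-1.04639651e-04,  1.24105795e-01,  9.92268860e-01, -5.00592474e-04]), 'wrist_force': array([-0.60823486, -0.37288573,  0.28889369]), 'moment': array([-0.0137794 ,  0.00292325, -0.05304116]), 'grip_force': 0.0, 'grip_width': 0.09313758862802075}
```

View pics/top0.png

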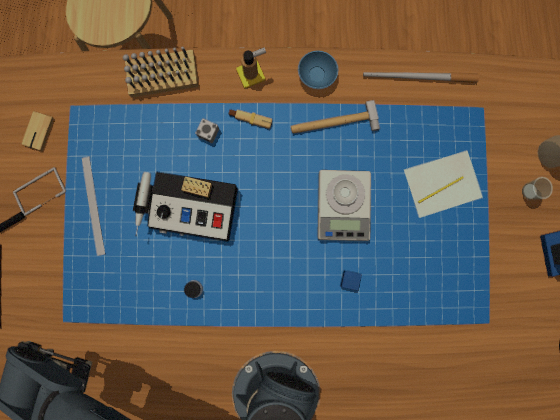

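View pics/side0.png

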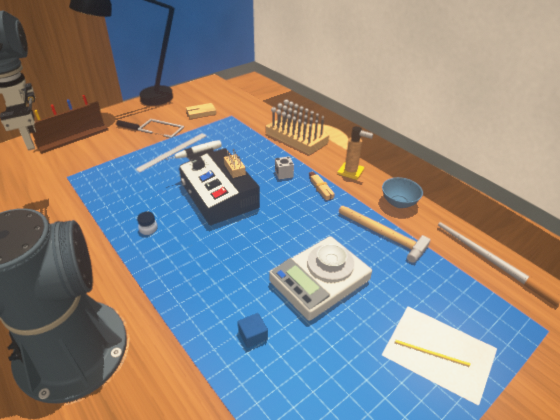

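The top view shows the unit on the left half: panel around (192,215), blue rocker (186,215), black (202,217), red (218,220), dial (164,212). The side view confirms this, with the red rocker at (219,194).

```bash
python3 - <<'E'
from h import *
for n,(x0,x1,y0,y1) in {'top':(125,250,160,255),'side':(170,270,130,230)}.items():
    f=np.load(f'pics/{n}0.npz'); p,d=f['p'],f['d']; P=cloud(n,d)
    hsv=cv2.cvtColor(p,cv2.COLOR_RGB2HSV).astype(int); H,S,V=hsv[...,0],hsv[...,1],hsv[...,2]
    roi=np.zeros(d.shape,bool); roi[y0:y1,x0:x1]=1; roi&=(P[...,2]>.055)&(P[...,2]<.12)
    pan=roi&(S<60)&(V>150)&(P[...,2]<.095)
    def big(m):
        k,l,st,c=cv2.connectedComponentsWithStats(m.astype(np.uint8)); i=1+st[1:,4].argmax(); return l==i
    pm=big(pan); q=P[pm]; 
    hull=cv2.convexHull(np.argwhere(pm)[:,::-1].astype(np.int32)); hm=cv2.fillConvexPoly(np.zeros(d.shape,np.uint8),hull,1)>0
    r=cv2.minAreaRect(P[hm][:,:2].astype(np.float32)*1000); print(n,'panel rect',r, 'n',pm.sum())
    A=np.c_[q[:,:2],np.ones(len(q))]; print('plane',np.linalg.lstsq(A,q[:,2],rcond=None)[0])
    for nm,m in {'blue':hm&(H>95)&(H<130)&(S>120),'red':hm&((H<10)|(H>170))&(S>120),'black':hm&(V<70)}.items():
        k,l,st,c=cv2.connectedComponentsWithStats(m.astype(np.uint8))
        for i in range(1,k):
            if st[i,4]>25: print(nm,st[i].tolist(),c[i].round(1),P[l==i].mean(0).round(4), np.percentile(P[l==i][:,2],[5,95]).round(4))
    body=roi; rr=cv2.minAreaRect(P[roi&(P[...,2]<.09)][:,:2].astype(np.float32)*1000); print('body',rr)
    cv2.imwrite(f'pics/{n}0c.png',cv2.resize(p[y0:y1,x0:x1,::-1],None,fx=6,fy=6,interpolation=cv2.INTER_CUBIC)[:600])
E
```

```text
top panel rect ((499.2418212890625, 173.0609893798828), (372.8712158203125, 99.93328857421875), 77.84408569335938) n 1719
plane [ 0.17166552 -0.02742925 -0.00354929]
blue [181, 208, 10, 15, 103] [185.2 215. ] [0.5158 0.2515 0.0966] [0.0747 0.0905]
red [213, 213, 9, 15, 108] [217.  220.2] [0.502  0.1635 0.0962] [0.0755 0.0898]
black [157, 205, 14, 14, 148] [163.5 211.3] [0.5258 0.3125 0.0963] [0.0826 0.1047]
black [182, 207, 10, 17, 27] [188.8 212.7] [0.5236 0.2445 0.0803] [0.074  0.0851]
black [196, 210, 12, 16, 145] [201.4 217.4] [0.5077 0.2028 0.122 ] [0.0746 0.0893]
body ((538.713623046875, 260.142822265625), (277.7217712402344, 182.1904296875), 83.10983276367188)
side panel rect ((338.6017150878906, -155.34722900390625), (1106.7469482421875, 142.4253692626953), 66.50894927978516) n 1189
plane [ 0.1747267  -0.02384857 -0.00638814]
blue [201, 172, 12, 8, 48] [206.  175.9] [0.5023 0.2309 0.0959] [0.0768 0.0867]
red [212, 188, 15, 10, 73] [218.4 192.6] [0.4984 0.1622 0.0804] [0.0762 0.087 ]
body ((540.6637573242188, 249.502685546875), (261.557373046875, 166.0879669189453), 81.93575286865234)
```

View pics/top0c.png

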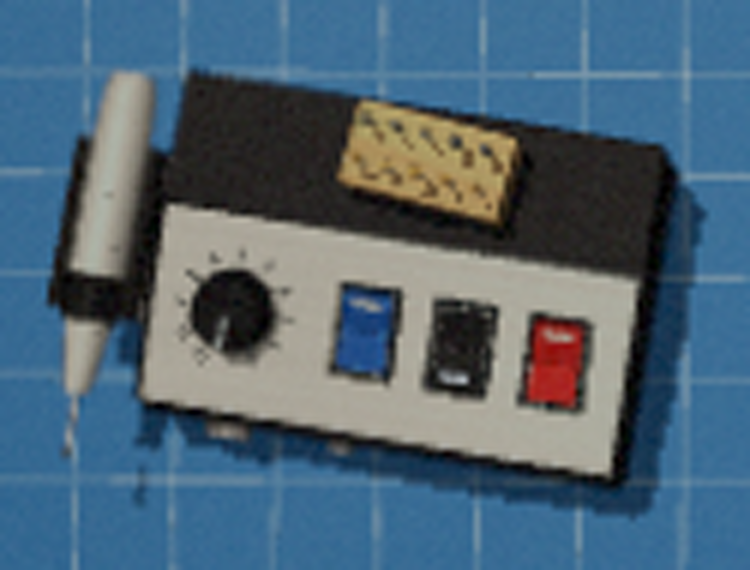

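The crop shows the white bars on the far ends of blue and red and on the near end of black, as described. The handpiece is at the left flank and the bur block on the deck. Next I'll compute the pose by casting rays onto the panel.

```bash
cat >> h.py <<'E'
def rays(n,uv):
    c=arm.camera_params(n); K=np.array([[c['fx'],0,c['cx']],[0,c['fy'],c['cy']],[0,0,1]])
    q=cv2.undistortPoints(np.array(uv,float).reshape(-1,1,2),K,np.array(c['distortion'],float)).reshape(-1,2)
    T=np.array(c['world_from_camera']); return T[:3,3],np.c_[q[:,0],-q[:,1],-np.ones(len(q))]@T[:3,:3].T
def onz(n,uv,z):
    o,r=rays(n,uv); return o+r*((np.asarray(z)-o[2])/r[:,2])[:,None]
E
python3 - <<'E'
from h import *
for n,(x0,x1,y0,y1) in {'top':(125,250,160,255),'side':(170,270,130,230)}.items():
    f=np.load(f'pics/{n}0.npz'); p,d=f['p'],f['d']; P=cloud(n,cv2.medianBlur(d,3))
    hsv=cv2.cvtColor(p,cv2.COLOR_RGB2HSV).astype(int); H,S,V=hsv[...,0],hsv[...,1],hsv[...,2]
    roi=np.zeros(d.shape,bool); roi[y0:y1,x0:x1]=1
    pan=roi&(S<60)&(V>150)&(P[...,2]<.09)&(P[...,2]>.06)
    pan=cv2.morphologyEx(pan.astype(np.uint8),cv2.MORPH_OPEN,np.ones((2,2)))
    k,l,st,c=cv2.connectedComponentsWithStats(pan); pm=l==1+st[1:,4].argmax()
    hull=cv2.convexHull(np.argwhere(pm)[:,::-1].astype(np.int32))
    cor=cv2.approxPolyN(hull,4).reshape(-1,2) if hasattr(cv2,'approxPolyN') else cv2.minAreaRect(hull)
    q=P[pm]; 
    for _ in range(4):
        A=np.c_[q[:,:2],np.ones(len(q))]; a=np.linalg.lstsq(A,q[:,2],rcond=None)[0]; e=A@a-q[:,2]; q=q[abs(e)<2.5*e.std()]
    print(n,'plane',a,'yaw',np.arctan2(a[1],a[0]))
    def onp(uv,h=0):
        o,r=rays(n,uv); return o+r*((a[2]+h+o[:2]@a[:2]-o[2])/(r[:,2]-r[:,:2]@a[:2]))[:,None]
    C=onp(cor); print(cor.tolist(),C.round(4).tolist())
    for nm,m in {'blue':roi&(H>95)&(H<130)&(S>160)&(V>90)&(P[...,2]>.06),'red':roi&((H<10)|(H>170))&(S>120)}.items():
        hm=cv2.fillConvexPoly(np.zeros(d.shape,np.uint8),hull,1)>0; m=m&hm
        print(nm,m.sum(),onp([np.argwhere(m)[:,::-1].mean(0)],.005).round(4))
E
```

```text
top plane [ 0.17871242 -0.02846972 -0.00684337] yaw -0.15797718687730636
[[227, 240], [149, 227], [154, 195], [232, 208]] [[0.4485, 0.1379, 0.0694], [0.4835, 0.3592, 0.0693], [0.5723, 0.343, 0.0857], [0.5365, 0.1234, 0.0855]]
blue 81 [[0.5152 0.2542 0.083 ]]
red 112 [[0.5029 0.1678 0.0832]]
side plane [ 0.17585154 -0.02356561 -0.00715311] yaw -0.13321489764785563
[[209, 209], [180, 166], [208, 154], [240, 193]] [[0.4477, 0.1316, 0.0685], [0.4842, 0.357, 0.0696], [0.574, 0.338, 0.0858], [0.5406, 0.1187, 0.0851]]
blue 6 [[0.5038 0.2488 0.0806]]
red 73 [[0.4977 0.1609 0.0816]]
```

Corner averaging, corrected for mask erosion, puts the panel centre at about (0.513, 0.242, 0.077) with yaw −0.157. I'll work out a hover above the blue spot along the panel normal.

```bash
cat > g.py <<'E'
from h import *
from scipy.spatial.transform import Rotation as R
C=np.array([.513,.242,.077]); yaw=-.157
def axes():
    ex=np.array([np.cos(yaw),np.sin(yaw),0]); ey=np.array([-np.sin(yaw),np.cos(yaw),0]); z=np.array([0,0,1.]); a=np.radians(10)
    return np.cos(a)*ex+np.sin(a)*z, ey, -np.sin(a)*ex+np.cos(a)*z
def spot(uy,along,h):
    s,y,n=axes(); return C+y*uy+s*along+n*h
def delta(uy,along,h):
    s,y,n=axes(); st=arm.read_state(); q=st['eef_rot']; T=R.from_quat(np.r_[q[1:],q[0]])
    G=R.from_matrix(np.c_[-s,y,-n]); D=T.inv()*G
    print('shift mm',(T.inv().apply(spot(uy,along,h)-st['eef_pos'])*1000).round(1),'rot',D.as_rotvec().round(4),'pose s,y,n mm',((st['eef_pos']-C)@np.c_[s,y,n]*1000).round(1),'F',(st['wrist_force']@np.c_[s,y,n]).round(2),'t',round(st['t'],2),'w',st['grip_width'])
E
python3 -c "
from g import *
delta(.010,.011,.045)"
```

```text
shift mm [-439.8 -178.5   95.1] rot [-0.009  -0.1745 -0.0915] pose s,y,n mm [-387.6  228.2  211.7] F [-0.48 -0.46  0.38] t 0.1 w 0.09313758862802075
```

```bash
python3 -m inch '-40 -16 0 0 -0.02 -0.01 1; -80 -32 0 0 -0.04 -0.02 1; -120 -48 0 0 -0.06 -0.03 1; -160 -65 0 0 -0.08 -0.04 1; -200 -81 0 -0.003 -0.1 -0.05 1; -240 -97 0 -0.005 -0.12 -0.06 1; -280 -114 10 -0.006 -0.14 -0.07 1; -320 -130 20 -0.008 -0.16 -0.08 1; -360 -146 40 -0.009 -0.1745 -0.0915 1; -400 -162 60 -0.009 -0.1745 -0.0915 1; -440 -178.5 80 -0.009 -0.1745 -0.0915 1; -440 -178.5 85 -0.009 -0.1745 -0.0915 1' 20
python3 -m inch '0 0 0 0 0 0 1; 0 0 0 0 0 0 1; 0 0 0 0 0 0 1'
python3 - <<'E'
from g import *
delta(.010,.011,.045)
out=[]
for n in('top','side'):
    p,d=snap(n,n+'1'); o,_=rays(n,[[0,0]]); c=arm.camera_params(n)
    x0,y0=(150,170) if n=='top' else (165,120)
    out.append(cv2.resize(p[y0:y0+90,x0:x0+90,::-1],(400,400),interpolation=cv2.INTER_CUBIC))
cv2.imwrite('pics/near1.png',np.hstack(out))
E
```

```text
t: 1.3
eef_pos: [0.52, 0.2485, 0.1313]
eef_rot: [0.086, 0.08, 0.993, -0.007]
wrist_force: [-1.2, -0.7, 0.8]
grip_width: 0.0024
grip_force: 0.0
t: 1.6
eef_pos: [0.5174, 0.2527, 0.1344]
eef_rot: [0.087, 0.077, 0.993, -0.006]
wrist_force: [0.5, 0.0, 0.6]
grip_width: 0.0003
grip_force: 0.0
shift mm [ 1.6 -1.3 11.1] rot [0.0018 0.0009 0.0012] pose s,y,n mm [12.6 11.3 56.1] F [0.57 0.12 0.46] t 1.6 w 0.000253231080627675
```

View pics/near1.png

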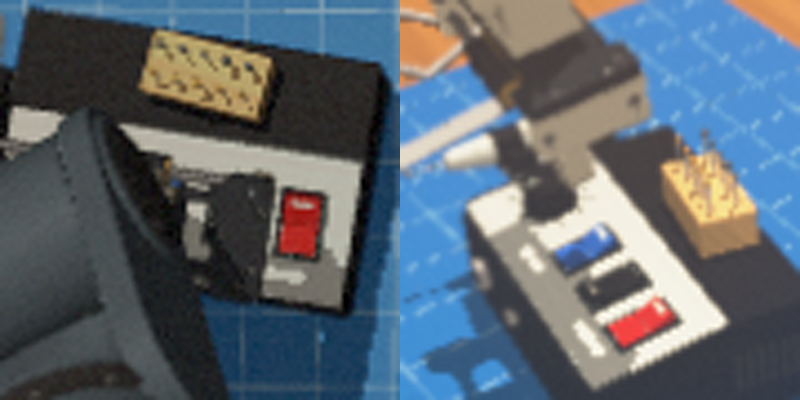

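Both crops (top left half, side right half) show the fingers closed and hovering. The three rockers are visible in the side view at (206.7,175.2), (212.5,183.5) and (219.3,192.1). I'll triangulate their centres across the two views.

```bash
python3 - <<'E'
from g import *
o1,r1=rays('top',[[185.8,215],[201.3,217.4],[217.1,219.9]]); o2,r2=rays('side',[[206.7,175.2],[212.5,183.5],[219.3,192.1]])
s,y,n=axes()
for uy,a,b in zip((10,-35,-80),r1,r2):
    t=np.linalg.lstsq(np.c_[a,-b],o2-o1,rcond=None)[0]; p,q=o1+a*t[0],o2+b*t[1]; m=(p+q)/2
    f=lambda v:((v-C)@np.c_[s,y,n]*1000-[0,uy,0]).round(1)
    pl=lambda o,r:o+r*(((C+n*.005-o)@n)/(r@n))
    print('mid',f(m),'gap',np.linalg.norm(p-q)*1000,'top@5',f(pl(o1,a)),'side@5',f(pl(o2,b)))
E
```

```text
mid [2.4 1.5 1.9] gap 0.5703997899211016 top@5 [3.1 0.9 5. ] side@5 [ 1.4 -2.2  5. ]
mid [2.2 2.8 0.6] gap 1.5926979404822292 top@5 [3.5 1.8 5. ] side@5 [ 0.4 -2.   5. ]
mid [2.7 2.9 0. ] gap 0.7583071074647617 top@5 [3.7 2.2 5. ] side@5 [ 1.2 -2.5  5. ]
```

```bash
sed -i 's/C=np.array.*; yaw/C=np.array([.515,.2417,.0773]); yaw/' g.py
python3 -m inch '0 -1 10 0 0 0 1; 0 -1 25 0 0 0 1; 0 -1 36 0 0 0 1; 0 -1 36 0 0 0 1;0 -1 36 0 0 0 1'
python3 -c "
from g import *
delta(.010,.011,.015)"
```

```text
t: 2.2
eef_pos: [0.5238, 0.2497, 0.0976]
eef_rot: [0.087, 0.078, 0.993, -0.007]
wrist_force: [-0.4, 0.7, -0.0]
grip_width: 0.0005
grip_force: 0.0
shift mm [-0.1  0.8  3.7] rot [ 0.0004 -0.0007 -0.0002] pose s,y,n mm [10.9  9.2 18.7] F [-0.47  0.59  0.07] t 2.2 w 0.00045703804495313865
```

```bash
D='python3 -c "from g import *;delta(.010,.011,.015)"'
python3 -m inch '0 0 1 0 0 0 1; 0 0 2 0 0 0 1; 0 0 3 0 0 0 1; 0 0 4 0 0 0 1; 0 0 5 0 0 0 1; 0 0 6 0 0 0 1; 0 0 6 0 0 0 1' >/dev/null; eval $D
python3 -m inch '0 0 1 0 0 0 1; 0 0 2 0 0 0 1; 0 0 2 0 0 0 1' >/dev/null; eval $D
```

```text
shift mm [ 0.   0.6 -1.9] rot [ 0.0009  0.     -0.0001] pose s,y,n mm [11.   9.4 13.1] F [-0.14  0.25  0.06] t 2.9 w 0.0003732842900445568
shift mm [ 0.   0.7 -3.9] rot [ 0.0009 -0.     -0.0002] pose s,y,n mm [11.   9.3 11.1] F [ 0.19 -0.22 -0.86] t 3.2 w 0.0003184486960143521
```

```bash
D='python3 -c "from g import *;delta(.010,.011,.015)"'
python3 -m inch '0 0 1 0 0 0 1; 0 0 2 0 0 0 1; 0 0 2 0 0 0 1' >/dev/null; eval $D
python3 -m inch '0 0 1 0 0 0 1; 0 0 2 0 0 0 1; 0 0 2 0 0 0 1' >/dev/null; eval $D
```

```text
shift mm [ 0.3  0.6 -5.7] rot [ 0.0012  0.0007 -0.0001] pose s,y,n mm [11.3  9.4  9.3] F [ 0.98 -0.26  1.48] t 3.5 w 0.00041663230516502726
shift mm [ 0.1  0.6 -7.8] rot [ 0.0011  0.0002 -0.0002] pose s,y,n mm [11.1  9.4  7.2] F [ 0.77 -0.27  2.4 ] t 3.8 w 0.00037259130214783743
```

```bash
D='python3 -c "from g import *;delta(.010,.011,.015)"'
python3 -m inch '0 0 1 0 0 0 1;  0 0 1 0 0 0 1' >/dev/null; eval $D
```

```text
shift mm [ 0.   0.6 -8.8] rot [ 0.001   0.0001 -0.0001] pose s,y,n mm [11.   9.4  6.2] F [ 1.36 -0.03  1.58] t 4.0 w 0.00048822333604853116
```

```bash
D='python3 -c "from g import *;delta(.010,.011,.015)"'
for i in 1; do python3 -m inch '0 0 1 0 0 0 1;  0 0 1 0 0 0 1' >/dev/null; eval $D; done
python3 -m inch '0 0 1 0 0 0 1;  0 0 1 0 0 0 1' >/dev/null; eval $D
```

```text
shift mm [-0.   0.6 -9.9] rot [ 0.0009 -0.0001 -0.0001] pose s,y,n mm [11.   9.4  5.1] F [-0.3  -0.    1.91] t 4.2 w 0.0004372686711300467
shift mm [  0.    0.6 -10.8] rot [ 0.0009  0.     -0.0001] pose s,y,n mm [11.   9.4  4.2] F [-0.33 -0.29  3.91] t 4.4 w 0.0005071975474778152
```

```bash
D='python3 -c "from g import *;delta(.010,.011,.015)"'
python3 -m inch '0 0 0.6 0 0 0 1;  0 0 0.6 0 0 0 1' >/dev/null; eval $D
```

```text
shift mm [  0.    0.6 -11.3] rot [ 0.0009  0.0001 -0.0001] pose s,y,n mm [11.   9.4  3.7] F [-0.64 -1.65  5.17] t 4.6 w 0.0002926714789578417
```

The force is now rising like the sprung stop. I'll push slightly further, retract and check.

```bash
D='python3 -c "from g import *;delta(-.035,-.011,.025)"'
python3 -m inch '0 0 0.5 0 0 0 1;  0 0 0.5 0 0 0 1;  0 0 0.5 0 0 0 1' >/dev/null; eval $D
python3 -m inch '0 0 -6 0 0 0 1; 0 0 -20 0 0 0 1; 0 0 -40 0 0 0 1; 0 0 -40 0 0 0 1; 0 0 -40 0 0 0 1' >/dev/null; eval $D
python3 - <<'E'
from g import *
p,d=snap('side','s2'); cv2.imwrite('pics/s2c.png',cv2.resize(p[130:230,165:265,::-1],(600,600),interpolation=cv2.INTER_CUBIC))
E
```

```text
shift mm [ 22.  -44.4 -21.7] rot [ 0.0009  0.0001 -0.0001] pose s,y,n mm [11.   9.4  3.4] F [-0.48 -1.03  6.53] t 4.9 w 0.00048267024432977656
shift mm [ 22.1 -44.5  18.5] rot [ 0.0014  0.0007 -0.0002] pose s,y,n mm [11.1  9.4 43.5] F [-0.64 -0.15  0.01] t 5.4 w 0.00046073297380839156
```

View pics/s2c.png

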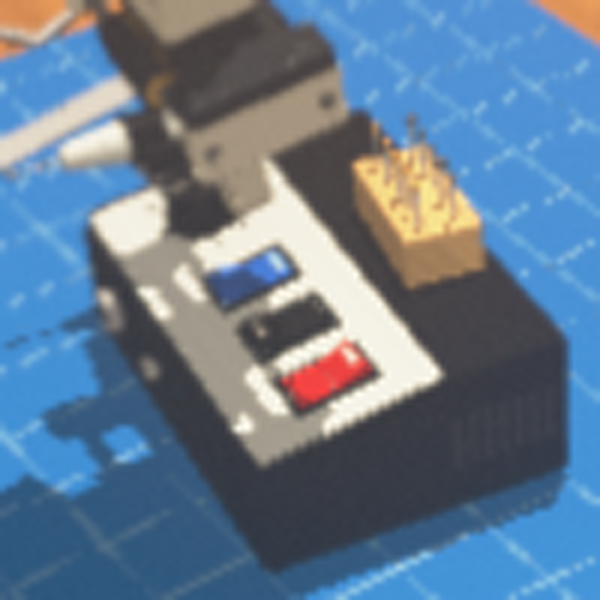

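The blue rocker, at crop (250,275), now has its far end bright and down and its near half in shade. That fits the force signature, and black and red look unchanged. On to the black rocker.

```bash
D='python3 -c "from g import *;delta(-.035,-.011,.013)"'
python3 -m inch '11 -22 0 0 0 0 1; 22 -44.5 0 0 0 0 1; 22 -44.5 12 0 0 0 1; 22 -44.5 24 0 0 0 1; 22 -44.5 30 0 0 0 1; 22 -44.5 30 0 0 0 1; 22 -44.5 30 0 0 0 1' >/dev/null; eval $D
python3 -m inch '0 0 1 0 0 0 1; 0 0 2 0 0 0 1; 0 0 3 0 0 0 1; 0 0 3 0 0 0 1' >/dev/null; eval $D
python3 -m inch '0 0 1 0 0 0 1; 0 0 2 0 0 0 1; 0 0 2 0 0 0 1' >/dev/null; eval $D
```

```text
shift mm [ 0.1 -0.2 -0.2] rot [ 0.0008 -0.0002  0.0002] pose s,y,n mm [-10.9 -34.8  12.8] F [ 0.11 -0.25  0.28] t 6.15 w 0.0006345646489144181
shift mm [ 0.1 -0.  -2.8] rot [ 0.0012  0.0004 -0.0002] pose s,y,n mm [-10.9 -35.   10.2] F [-0.06  0.83  0.87] t 6.55 w 0.00013721648581118155
shift mm [-0.1  0.2 -5. ] rot [ 0.0008 -0.0001 -0.0001] pose s,y,n mm [-11.1 -35.2   8. ] F [0.16 0.51 2.58] t 6.85 w 0.0003666822649766283
```

```bash
D='python3 -c "from g import *;delta(-.035,-.011,.013)"'
python3 -m inch '0 0 1 0 0 0 1; 0 0 2 0 0 0 1; 0 0 2 0 0 0 1' >/dev/null; eval $D
python3 -m inch '0 0 1 0 0 0 1; 0 0 1 0 0 0 1' >/dev/null; eval $D
python3 -m inch '0 0 0.7 0 0 0 1; 0 0 0.7 0 0 0 1' >/dev/null; eval $D
```

```text
shift mm [ 0.   0.2 -7.1] rot [ 0.0008 -0.     -0.0001] pose s,y,n mm [-11.  -35.2   5.9] F [-0.14 -0.68 -0.21] t 7.15 w 0.00037970263375179165
shift mm [ 0.1  0.2 -8. ] rot [ 0.0009  0.0001 -0.0002] pose s,y,n mm [-10.9 -35.2   5. ] F [-0.01  0.31 -0.11] t 7.35 w 0.0004976022924686601
shift mm [ 0.1  0.1 -8.6] rot [ 0.001   0.0002 -0.0002] pose s,y,n mm [-10.9 -35.1   4.4] F [-1.19 -0.17  3.27] t 7.55 w 0.0005021793461085596
```

```bash
D='python3 -c "from g import *;delta(-.080,.011,.025)"'
python3 -m inch '0 0 0.5 0 0 0 1; 0 0 0.9 0 0 0 1; 0 0 0.9 0 0 0 1' >/dev/null; eval $D
python3 -m inch '0 0 -6 0 0 0 1; 0 0 -20 0 0 0 1; 0 0 -40 0 0 0 1; 0 0 -40 0 0 0 1; 0 0 -40 0 0 0 1' >/dev/null; eval $D
python3 - <<'E'
from g import *
p,d=snap('side','s3'); cv2.imwrite('pics/s3c.png',cv2.resize(p[130:230,165:265,::-1],(600,600),interpolation=cv2.INTER_CUBIC))
E
```

```text
shift mm [-21.9 -44.9 -21.4] rot [ 0.0009  0.0002 -0.0001] pose s,y,n mm [-10.9 -35.1   3.6] F [-1.92 -1.1   5.77] t 7.85 w 0.0008690128103765098
shift mm [-21.7 -45.   19.1] rot [ 0.0016  0.0013 -0.0001] pose s,y,n mm [-10.7 -35.   44.1] F [ 0.5   0.96 -0.46] t 8.35 w 0.00028224740106013596
```

View pics/s3c.png

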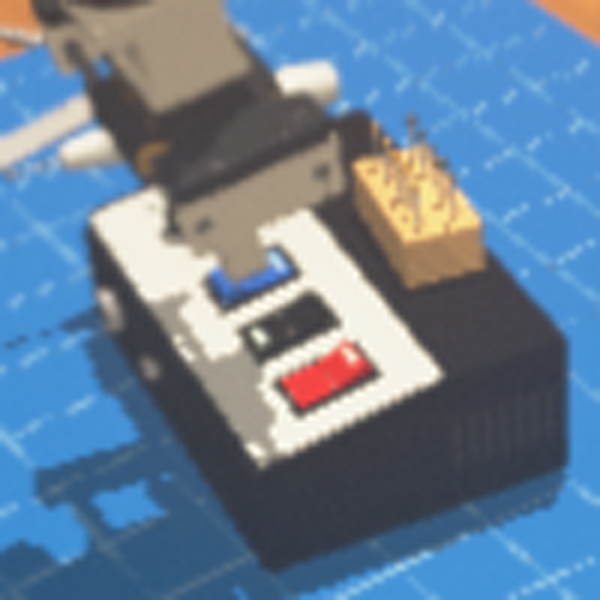

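The black rocker's white bar at its near end (258,338) is now flatter and brighter, so that end is down. Red, at (325,378), is still raised at its far end. Red is next.

```bash
D='python3 -c "from g import *;delta(-.080,.011,.013)"'
python3 -m inch '-11 -22 0 0 0 0 1; -21.8 -45 0 0 0 0 1; -21.8 -45 12 0 0 0 1; -21.8 -45 24 0 0 0 1; -21.8 -45 31 0 0 0 1; -21.8 -45 31 0 0 0 1; -21.8 -45 31 0 0 0 1' >/dev/null; eval $D
python3 -m inch '0 0 1 0 0 0 1; 0 0 2 0 0 0 1; 0 0 3 0 0 0 1; 0 0 4 0 0 0 1; 0 0 4 0 0 0 1' >/dev/null; eval $D
python3 -m inch '0 0 1 0 0 0 1; 0 0 2 0 0 0 1; 0 0 3 0 0 0 1; 0 0 3 0 0 0 1' >/dev/null; eval $D
python3 -m inch '0 0 1 0 0 0 1; 0 0 1 0 0 0 1' >/dev/null; eval $D
```

```text
shift mm [-0.6 -0.3 -0.8] rot [ 0.0008 -0.0006  0.0006] pose s,y,n mm [ 10.4 -79.7  12.2] F [0.72 0.17 1.25] t 9.1 w 0.0007872965774445966
shift mm [ 0.2  0.  -4.4] rot [ 0.0013  0.0009 -0.0003] pose s,y,n mm [ 11.2 -80.    8.6] F [ 0.81 -0.24  1.54] t 9.6 w 0.00042466715817784863
shift mm [-0.3  0.2 -7.7] rot [ 0.0008 -0.0002 -0.0002] pose s,y,n mm [ 10.7 -80.2   5.3] F [1.16 0.28 1.74] t 10.0 w 0.0005415510977121402
shift mm [-0.2  0.2 -8.6] rot [ 0.0009 -0.0001 -0.0002] pose s,y,n mm [ 10.8 -80.2   4.4] F [ 0.84 -0.72  3.44] t 10.2 w 0.00035717972343715605
```

```bash
D='python3 -c "from g import *;delta(-.080,.011,.013)"'
python3 -m inch '0 0 0.5 0 0 0 1; 0 0 0.9 0 0 0 1; 0 0 0.9 0 0 0 1' >/dev/null; eval $D
python3 -m inch '0 0 0.3 0 0 0 1; 0 0 0.3 0 0 0 1' >/dev/null; eval $D
python3 -m inch '0 0 -6 0 0 0 1; 0 0 -20 0 0 0 1; 0 0 -50 0 0 0 1; 0 0 -90 0 0 0 1; 30 -50 -120 0 0 0 1; 60 -90 -130 0 0 0 1; 90 -130 -130 0 0 0 1; 120 -160 -130 0 0 0 1; 140 -160 -130 0 0 0 1; 140 -160 -130 0 0 0 1' >/dev/null; eval $D
python3 - <<'E'
from g import *
o=[]
for n,x0,y0 in(('top',140,165),('side',165,130)):
    p,d=snap(n,n+'4'); o.append(cv2.resize(p[y0:y0+100,x0:x0+100,::-1],(400,400),interpolation=cv2.INTER_CUBIC))
cv2.imwrite('pics/e4.png',np.hstack(o))
E
```

```text
shift mm [-0.2  0.2 -9.4] rot [ 0.0009 -0.     -0.0001] pose s,y,n mm [ 10.8 -80.1   3.6] F [-0.72 -0.34  4.35] t 10.5 w 0.0006891943463426853
shift mm [-0.2  0.1 -9.6] rot [ 0.0009 -0.     -0.0001] pose s,y,n mm [ 10.8 -80.1   3.4] F [-0.9  -0.79  6.36] t 10.7 w 0.0010546968152779336
shift mm [-142.7  161.3  120.5] rot [ 0.0007 -0.0006 -0.0018] pose s,y,n mm [-131.9 -241.1  133.5] F [ 0.19 -0.05  0.71] t 11.7 w 0.0006097930213545281
```

View pics/e4.png

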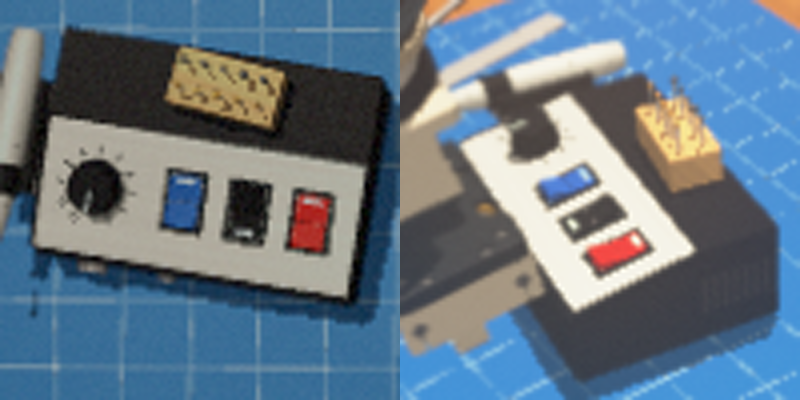

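All three caps are set: blue (183,200), black (245,210) and red (310,220) in the left crop. The dial pointer, handpiece and bur block are where they were, and the arm is clear.

```bash
python3 -c "
from rig import arm
print(arm.finish_job())"
```

```text
the job is handed in; nothing more can be done
None
```

I tapped blue to forward, then black to foot pedal, then red mains on. Each went down to its sprung stop at about 6 N. The dial, handpiece and bur block looked unmoved in the last pictures, and the job is handed in with no verdict returned.

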